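Sort the bench after a stirring run

TASK

Clear up the bench: stand both small amber bottles in the blue tray, lay the white stir bar in the white porcelain dish, stand whichever white beaker fits inside the steel sleeve down in it, and stand the other beaker upright in the green tray. Everything should end upright (the stir bar lying flat) and let go; leave the conical flask standing where it is.

Things in the scene. Friction and masses are not known exactly. Their poses are not given: they have to be found in the camera images.
- amber_1: Small amber-brown glass bottle with a paper label and white cap, closed, standing upright; 70 mm high, about 60 g. Straight body 32 mm in diameter up to 46 mm, then shoulder; cap 23 mm in diameter from 57 to 70 mm. One of two alike. Origin: centre of its underside, z up its axis.
- amber_2: Small amber-brown glass bottle with a paper label and white cap, closed, standing upright; 70 mm high, about 60 g. Straight body 32 mm in diameter up to 46 mm, then shoulder; cap 23 mm in diameter from 57 to 70 mm. One of two alike. Origin: centre of its underside, z up its axis.
- narrow_beaker: The narrower of two empty white plastic beakers, upright, open at the top, a straight cylinder 42 mm in outer diameter, 85 mm high, wall 3 mm, with three small blue marks on one side. Origin: centre of its underside, z up its axis. It fits the steel sleeve with 6 mm to spare all round.
- wide_beaker: The wider of two empty white plastic beakers, upright, open at the top, a straight cylinder 60 mm in outer diameter, 85 mm high, wall 3 mm, with three small blue marks on one side. Origin: centre of its underside, z up its axis. It is too wide for the steel sleeve.
- stir_bar: White plastic-coated magnetic stir bar with a grey band round its middle, lying flat on the bench: a square bar 45 mm long (its x), 12 by 12 mm across, edges rounded, about 20 g. Origin: its centre, 6 mm above what it lies on; yaw arbitrary.
- blue_tray: Blue open tray, fixed to the bench, 110 (its x) by 130 (its y) mm outside, 25 mm high, walls and floor 4 mm thick. Origin: centre of its underside; z up, yaw up to 0.4 rad either way.
- green_tray: Green open tray, fixed to the bench, 110 (its x) by 130 (its y) mm outside, 25 mm high, walls and floor 4 mm thick. Origin: centre of its underside; z up, yaw up to 0.4 rad either way.
- dish: Shallow round white porcelain dish, fixed to the bench, 100 mm in outer diameter, 15 mm high, wall and floor 4 mm, inner diameter about 91 mm. Origin: centre of its underside, z up.
- sleeve: Upright round steel sleeve (beaker holder), open at the top, fixed to the bench: outer diameter 63 mm (72 mm foot, 4 mm high), bore 54 mm, 45 mm high, inner floor 5 mm above its underside. Origin: centre of its underside, z up.
- flask: Greenish conical glass flask, a bystander standing loose between the other things, not to be disturbed: 92 mm high, 54 mm in diameter at the foot, 22 mm at the neck. Origin: centre of its underside, z up.
Things that resemble listed ones, but are neither listed nor needed, are in the scene too. Leave any purple or turquoise look-alike of the amber_1 alone.

How it is judged (in metres and radians):
At the end, for the whole second after the job is handed in: Bottles in blue tray, wide beaker in green (within inner walls, < 10 mm up), narrow beaker in sleeve (12 mm, < 11 mm up): upright to 0.12 rad. Stir bar level to 0.22 rad in dish (centre within 36 mm, < 15 mm up). All at rest (0.02 m/s, 0.2 rad/s). Flask upright, moved < 20 mm (x of amber_1 in the frame of blue_tray between -0.051 and 0.051 m and y of amber_1 in the frame of blue_tray between -0.061 and 0.061 m and z of each of amber_1, amber_2 in the frame of blue_tray below 0.01 m and angle between each of amber_1, amber_2, wide_beaker, narrow_beaker, flask's own z axis and vertical below 0.12 rad and x of amber_2 in the frame of blue_tray between -0.051 and 0.051 m and y of amber_2 in the frame of blue_tray between -0.061 and 0.061 m and x of wide_beaker in the frame of green_tray between -0.051 and 0.051 m and y of wide_beaker in the frame of green_tray between -0.061 and 0.061 m and z of wide_beaker in the frame of green_tray below 0.01 m and horizontal distance between narrow_beaker and sleeve below 0.012 m and z of narrow_beaker in the frame of sleeve below 0.011 m and horizontal distance between stir_bar and dish below 0.036 m and z of stir_bar in the frame of dish below 0.015 m and angle between stir_bar's own x axis and vertical above 1.35 rad and linear speed of each of amber_1, amber_2, narrow_beaker, wide_beaker, stir_bar below 0.02 m/s and angular speed of each of amber_1, amber_2, narrow_beaker, wide_beaker, stir_bar below 0.2 rad/s and distance of flask from where it was at the start of the episode below 0.02 m); the robot touches nothing.
It fails at once if The flask is knocked over or shoved more than 30 mm (angle between flask's own z axis and vertical above 0.5 rad or distance of flask from where it was at the start of the episode above 0.03 m).
It also fails if it takes over 131 s, if anything falls off the work surface, if the arm or the gripper's body presses on something with over 40 N, if the wrist force passes 120 N, or if a joint passes its speed limit or range.

ROBOT

A 6-joint arm with a two-finger parallel gripper is mounted at the origin on the work surface. World frame = base frame: x ahead of the robot, y to its left, z up, the work surface at z = 0. Lengths are in mm, angles in rad, forces in N, time in s.
With the tool pointing down it reaches from about 275 to 750 mm from the base axis. Payload 10.2 kg.
Tool frame: the origin (TCP) lies midway between the tips of the shut fingers; the grasp point (between the pads) lies 19 mm behind it; z points along the fingers, y is the line along which they close (so a half turn about z gives the same grasp; the last joint's range is limited). The gripper opens to 88 mm and grips with 3 to 60 N. Pads are 18 mm wide; open, the fingers measure 123 mm over their backs; the gripper's body (75 mm by 187 mm) begins 45 mm behind the grasp point.
Start: joints at [1.055, 0.313, 1.498, -0, 1.331, -0.223], TCP at [151.546, 502.658, 238.72] pointing down, gripper open.
Joint ranges: [-2.94, 2.94], [-0.97, 2.17], [0.19, 2.56], [-1.23, 4.37], [0.02, 3.11], [-2.88, 2.88]. Speed limits (rad/s): [2.39, 2.39, 3.01, 3.14, 3.14, 3.14].

INTERFACE

Orientations are given as a rotation vector (axis times angle).
In Python, from bench import * gives the robot as it stands. Calls block until the motion is done:
- move_to(position, orientation): joint-space move of the TCP to a pose.
- line_to(position, attitude=None, feed=150): straight line of the TCP; attitude=None keeps the orientation; feed is the mean speed in mm/s.
- move_joints(angles): joint-space move.
- set_gripper(opening, grasp_force=None): finger opening in mm; grasp_force is the grip in N (None keeps the last); returns when the fingers have stopped.
- hold(seconds).
- solve_ik(position, orientation): joint angles nearest the present ones, or None.
- sense(): the state.
- capture(name): name is "scene" or "top" or "wrist"; returns (picture, depth): 480x640x3 uint8, blue, green, red; 480x640 float32, mm along the optical axis (not along the pixel's ray), 0 where there is no reading.
- camera_params(name): a dict with "fx", "fy", "cx", "cy" (pixels), "k1" (the pictures are not rectified: a ray, as slopes to the right and down, at radius r is drawn at 1 + k1 r^2 times it, then the intrinsics apply), "rvec" (rotation vector, rad) and "tvec" (3), from world to camera coordinates, as OpenCV has them; the wrist camera has in their place "T_tool_cam" (4x4, takes a point from camera to tool coordinates, whose origin is the TCP and whose axes are the flange's). Camera axes: x right, y down, z forward; pixel columns grow to the right and rows downward; lengths in mm; the calibration is good to about 2 mm. A picture is of the moment at which its call begins: read the wrist's pose just before it. camera_params takes no time and is no camera call.
A pose or a line that the arm cannot do raises Unreachable and nothing moves.
- hand_in(): hands the job in; it is judged then, once.
Trained networks look in the newest picture that a camera, given by its name, has taken for a name from the list of things; names that differ only in an ending like _2 or _b are one class to them, and where a whole thing is asked for, a point or a joint stands for the part that bears it (a point fixed in the world has none). Each returns a list of dicts, best first, with "score" (0 to 1); they miss things now and then, are a little off and sometimes report something else, mostly with a low value. They report only what shows in the picture. A call takes as long as a camera call. They do not tell look-alikes from the thing itself.
- spot_in(camera, query): "extent" ([left, top, width, height] in pixels, round what is visible of it).
- masks_of(camera, query): "pixels" (480x640 bool, what is visible of it) and "extent" ([left, top, width, height] in pixels, round what is visible of it).
The state is a dict: "t": time; "joint_pos": joint angles; "qd": joint speeds; "tau": joint torques, N m; "tcp_pos": TCP position; "ee_rot": TCP orientation; "ft_force": force on the tool from outside, world axes, zero at the start; "wrist_torque": the same for the moment, N m; "width": finger opening in mm; "grip_force": force on a finger pad.
Only numpy, scipy, OpenCV 4.12 (cv2) and the standard library are available. Lean on these libraries where they do the work, as an engineer would, in place of code of your own. Each camera call takes 0.05 s, during which the arm holds its last target. There are 200 camera calls.

## Working session

There is one attempt and no reset: what is moved stays moved. The work goes in short steps, each a Python script; the robot and the scene stay as the last script left them, time stands still between calls to the robot, and variables do not carry over. Pictures are saved under pics/ and viewed, at most 14 in all, crops included, and the job is handed in when it is done.

```bash
ls; mkdir -p pics
python3 - <<'E'
from bench import *
import cv2,numpy as np
for n in("scene","top"):
    p,d=capture(n); cv2.imwrite(f"pics/{n}0.png",p); np.save(f"{n}_d.npy",d); print(n,camera_params(n))
    for q in "amber_1 narrow_beaker wide_beaker stir_bar blue_tray green_tray dish sleeve flask".split():
        print(q,[(round(r["score"],2),[int(v) for v in r["extent"]]) for r in spot_in(n,q)])
print(camera_params("wrist"));s=sense();print(s["t"],s["ee_rot"],s["tcp_pos"])
E
```

```text
pics
scene {'fx': 489.6479572883757, 'fy': 489.6479572883757, 'cx': 320.0830021515319, 'cy': 234.75220083747698, 'k1': -0.08188221587656369, 'rvec': array([ 2.3012261 ,  1.05608532, -0.36778876]), 'tvec': array([-303.53329515, -277.61547578, 1190.78426187])}
amber_1 [(0.94, [315, 207, 20, 31]), (0.94, [294, 187, 15, 29]), (0.87, [329, 182, 17, 28]), (0.67, [114, 340, 101, 106])]
narrow_beaker [(0.93, [362, 152, 22, 44])]
wide_beaker [(0.82, [124, 241, 45, 52])]
stir_bar []
blue_tray [(0.96, [389, 215, 82, 77]), (0.57, [347, 251, 25, 33]), (0.49, [294, 314, 53, 51])]
green_tray [(0.94, [115, 339, 103, 106])]
dish [(0.87, [296, 312, 49, 55]), (0.53, [365, 152, 19, 46])]
sleeve [(0.75, [461, 143, 31, 32])]
flask [(0.57, [349, 249, 24, 36])]
top {'fx': 500.3422994481301, 'fy': 500.3422994481301, 'cx': 320.262342367404, 'cy': 242.90940447898558, 'k1': 0.0031542302386088072, 'rvec': array([ 2.12404278, -2.14698858,  0.12243448]), 'tvec': array([  29.57993002,  511.27159264, 1120.47280466])}
amber_1 [(0.69, [288, 271, 15, 17]), (0.65, [319, 284, 15, 13]), (0.64, [320, 259, 9, 10]), (0.6, [3
[... 203 characters left out ...]
)]
green_tray [(0.64, [464, 198, 69, 63])]
dish [(0.81, [373, 169, 40, 43])]
sleeve [(0.97, [146, 218, 36, 30])]
flask []
{'fx': 383.9803978597299, 'fy': 383.9803978597299, 'cx': 323.0274599227702, 'cy': 243.07699954034518, 'k1': 0.0114713323180352, 'T_tool_cam': array([[ 2.80381098e-04, -9.46123217e-01, -3.23806700e-01,
         8.60659778e+01],
       [ 9.99999424e-01, -7.02419953e-05,  1.07112830e-03,
         6.87334662e-01],
       [-1.03616418e-03, -3.23806814e-01,  9.46122653e-01,
        -1.47956303e+02],
       [ 0.00000000e+00,  0.00000000e+00,  0.00000000e+00,
         1.00000000e+00]])}
1.0 [-4.58261518e-01 -3.10798025e+00  1.76542756e-05] [151.5486688  502.65064428 238.72784731]
```

View pics/scene0.png

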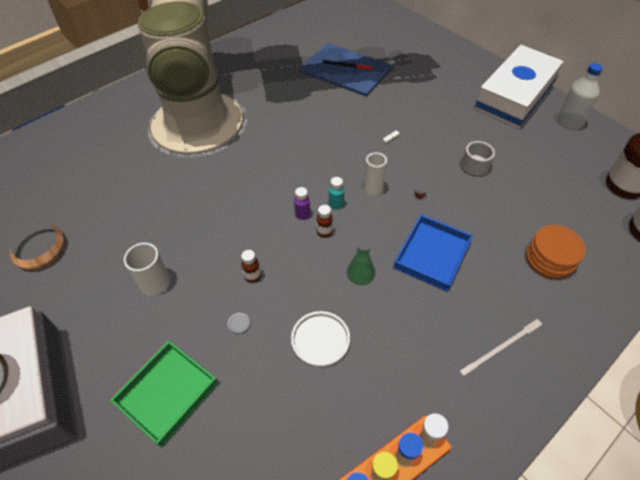

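View pics/top0.png

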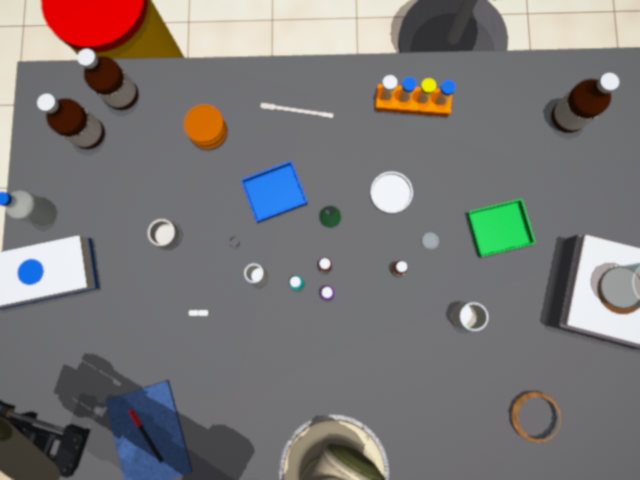

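Amber candidates in the scene picture: amber (325,222) and (251,266), turquoise (337,193), purple (302,203). In the top picture they are amber (325,265) and (400,268), turquoise (296,283), purple (327,293). I choose the two brown ones. White beakers: narrow at top (254,273), wide at (470,316). The grey cup at (162,233) is the sleeve. The stir bar is at top (198,313), while the white rod at (297,110) is a spatula. Next I measure from both views.

```bash
cat > h.py <<'E'
from bench import *
import cv2,numpy as np
from scipy.spatial.transform import Rotation as R
def extr(n,s=None):
    c=camera_params(n)
    if n=="wrist":
        T=np.eye(4);T[:3,:3]=R.from_rotvec(s["ee_rot"]).as_matrix();T[:3,3]=s["tcp_pos"]
        return c,T@c["T_tool_cam"]
    T=np.eye(4);T[:3,:3]=R.from_rotvec(c["rvec"]).as_matrix();T[:3,3]=c["tvec"]
    return c,np.linalg.inv(T)
def slopes(c,uv):
    K=np.array([[c["fx"],0,c["cx"]],[0,c["fy"],c["cy"]],[0,0,1]])
    return cv2.undistortPoints(np.array(uv,float).reshape(-1,1,2),K,np.array([c["k1"],0,0,0.])).reshape(-1,2)
def ray(n,uv,s=None):
    c,T=extr(n,s);a=slopes(c,uv);d=np.c_[a,np.ones(len(a))]@T[:3,:3].T
    return T[:3,3],d
def cloud(n,d,s=None):
    "480x640x3 world points from depth"
    v,u=np.mgrid[:480,:640];c,T=extr(n,s);a=slopes(c,np.c_[u.ravel(),v.ravel()])
    P=np.c_[a,np.ones(len(a))]*d.reshape(-1,1)
    return (P@T[:3,:3].T+T[:3,3]).reshape(480,640,3)
def at_z(n,uv,z,s=None):
    o,d=ray(n,uv,s);return o+d*((z-o[2])/d[:,2])[:,None]
def tri(n1,uv1,n2,uv2,s1=None,s2=None):
    o1,d1=ray(n1,[uv1],s1);o2,d2=ray(n2,[uv2],s2)
    A=np.c_[d1[0],-d2[0]];k=np.linalg.lstsq(A,o2-o1,rcond=None)[0]
    p,q=o1+k[0]*d1[0],o2+k[1]*d2[0];return (p+q)/2,np.linalg.norm(p-q)
def down(yaw):
    "tool z down, tool y (closing line) at world angle yaw"
    y=np.array([np.cos(yaw),np.sin(yaw),0]);z=np.array([0,0,-1.]);x=np.cross(y,z)
    return R.from_matrix(np.c_[x,y,z]).as_rotvec()
E
python3 - <<'E'
from h import *
np.set_printoptions(precision=1,suppress=True)
# cap tops / rims triangulated
for nm,a,b in [("amberA cap",(325,212),(325,264)),("amberB cap",(248.5,256),(401.5,267)),("purple",(301.5,193.5),(327,292.5)),("turq",(337,184),(295.5,282.5)),("narrow rim",(375.5,160),(254,273)),("wide rim",(144,254),(474,317)),
  ("sleeve rim",(479,151),(162,232)),("stir",(391,137),(198.5,313)),("dish",(320.5,337),(392,192)),("flask top",(363.5,246),(331,214))]:
    print(nm,*tri("scene",a,"top",b))
P=cloud("top",np.load("top_d.npy"))
print("bench z",np.median(P[280:300,350:380,2]))
img=cv2.imread("pics/top0.png");hsv=cv2.cvtColor(img,cv2.COLOR_BGR2HSV)
for nm,lo,hi,x0,y0,x1,y1 in [("blue",100,125,230,150,315,230),("green",50,75,455,190,545,265)]:
    m=np.zeros((480,640),np.uint8);w=hsv[y0:y1,x0:x1];m[y0:y1,x0:x1]=((w[...,0]>=lo)&(w[...,0]<=hi)&(w[...,1]>120))*255
    q=P[m>0];q=q[(q[:,2]>-10)&(q[:,2]<40)]
    print(nm,cv2.minAreaRect(at_z("top",np.argwhere(m>0)[:,::-1],20)[:,:2].astype(np.float32)),"z pct",np.percentile(q[:,2],[5,50,95]))
for nm,u,v,r in [("dish",392,192,26),("sleeve",162,233,22),("narrow",254,273,16),("wide",470,316,22),("flask",330,216,14),("stir",198,313,12)]:
    q=P[v-r:v+r,u-r:u+r].reshape(-1,3);q=q[q[:,2]>(8 if nm not in("stir",) else 5)]
    print(nm,len(q),(q.min(0)+q.max(0))/2,np.ptp(q,0),np.percentile(q[:,2],[10,95]))
E
```

```text
amberA cap [461.6  15.1  58.9] 4.546915367048637
amberB cap [ 452.  -156.1   62.9] 3.541218975403219
purple [397.1  10.7  60.9] 3.1862117193045583
turq [420.9  82.   57.1] 4.79430239521854
narrow rim [440.3 170.6  81.8] 1.4870536410055355
wide rim [ 341.3 -302.3   85.6] 8.46120456731122
sleeve rim [541.4 392.5  43.1] 1.3595360973339639
stir [354.6 313.8   2.6] 2.8097322936584304
dish [ 636.5 -145.9   13.1] 3.8890533897100363
flask top [574.7   2.7  77. ] 11.244799001096252
bench z -0.27076161332047377
blue ((640.6966552734375, 134.8663330078125), (115.45802307128906, 131.70953369140625), 20.376163482666016) z pct [ 0.2  4.6 25.2]
green ((545.31201171875, -395.69781494140625), (111.40654754638672, 136.20147705078125), 13.033773422241211) z pct [ 0.4  4.7 25. ]
dish 295 [ 517.3 -100.6  594.9] [ 337.9  189.1 1173.6] [   9.7 1181.7]
sleeve 434 [460.3 209.8 594.8] [ 223.8  431.8 1173.7] [12.8 47.2]
narrow 268 [405.1  91.9 595. ] [ 113.5  196.1 1173.4] [19.5 86.8]
wide 591 [ 352.2 -175.5  594.9] [  79.6  338.9 1173.5] [17.  86.8]
flask 320 [477.7   2.1 594.8] [ 258.6   50.2 1173.6] [12.  69.2]
stir 107 [361.7 163.6 593.3] [  39.6  339.4 1176.6] [ 7.2 14.9]
```

Run:
```python
from h import *
import pickle
for i,y in enumerate([250,0,-250]):
    move_to([430,y,330],down(np.pi/2)); hold(0.2)
    s=sense();p,d=capture("wrist");cv2.imwrite(f"pics/w{i}.png",p)
    pickle.dump((s,p,d),open(f"w{i}.pkl","wb"))
    print(s["t"],s["tcp_pos"],s["joint_pos"])
    for q in "amber_1 narrow_beaker wide_beaker stir_bar sleeve dish flask".split():
        print(q,[(round(r["score"],2),[int(v) for v in r["extent"]]) for r in spot_in("wrist",q)])
a=[cv2.resize(cv2.imread(f"pics/w{i}.png"),(400,300)) for i in range(3)]
cv2.imwrite("pics/wm.png",np.vstack([np.hstack(a[:2]),np.hstack([a[2],0*a[2]])]))
```

```text
2.6417 [429.64308991 250.5705373  329.8610873 ] [ 2.91934145e-01  2.01527084e-01  1.40602931e+00  6.13211213e-05
  1.53432248e+00 -1.27992416e+00]
amber_1 [(0.73, [99, 195, 52, 35]), (0.7, [82, 141, 56, 34]), (0.66, [151, 165, 49, 33]), (0.63, [0, 188, 11, 26])]
narrow_beaker [(0.6, [231, 177, 47, 49])]
wide_beaker []
stir_bar [(0.94, [353, 115, 41, 8])]
sleeve [(0.92, [403, 244, 60, 54])]
dish [(0.6, [0, 294, 76, 50])]
flask [(0.86, [104, 276, 58, 53])]
4.225 [430.12942681   0.84763926 329.95326494] [-2.71871721e-01  4.45809869e-02  1.58411438e+00  8.59082887e-05
  1.51303483e+00 -1.84426155e+00]
amber_1 [(0.94, [324, 196, 23, 34]), (0.71, [315, 144, 30, 31]), (0.71, [380, 165, 30, 34]), (0.63, [167, 186, 43, 37])]
narrow_beaker [(0.56, [446, 177, 61, 50])]
wide_beaker [(0.74, [0, 75, 82, 64]), (0.51, [592, 243, 47, 59])]
stir_bar [(0.73, [567, 114, 45, 8])]
sleeve [(0.83, [592, 242, 47, 57])]
dish [(0.55, [210, 297, 43, 66])]
flask [(0.97, [304, 272, 42, 48]), (0.72, [165, 187, 45, 36])]
5.8083 [ 430.34012417 -248.94738225  330.26476594] [-7.60592869e-01  2.00511791e-01  1.40624956e+00  4.48251193e-05
  1.53440521e+00 -2.33310376e+00]
amber_1 [(0.91, [579, 164, 60, 31]), (0.79, [522, 143, 64, 32]), (0.78, [520, 195, 56, 36]), (0.56, [380, 186, 37, 38])]
narrow_beaker []
wide_beaker [(0.81, [232, 74, 66, 66])]
stir_bar [(0.3, [234, 73, 64, 63])]
sleeve []
dish [(0.55, [360, 294, 67, 70])]
flask [(0.93, [488, 274, 57, 56]), (0.62, [380, 187, 38, 38])]
```

View pics/wm.png

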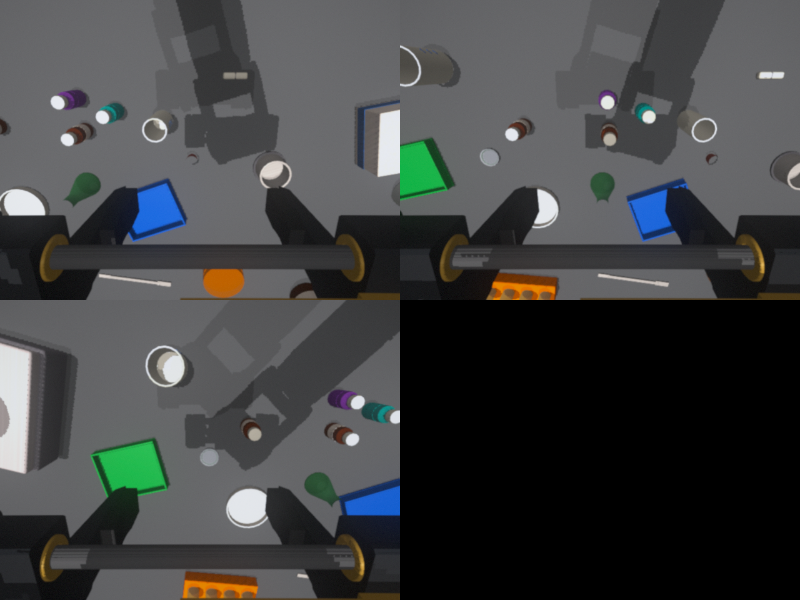

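The montage shows wrist views at y=250, 0 and -250. Amber caps are at montage (67,140) and (608,138) (same bottle) and at (514,132)/(253,433). Purple and turquoise sit beside the first bottle, and the narrow beaker is at (155,128). Next I fit tops and rims in the depth clouds of each view.

```bash
cat > meas.py <<'E'
from h import *
from scipy.optimize import least_squares
def fit(q,rad):
    "centre of circle of known radius (rim) or of a disc of points"
    return least_squares(lambda c:np.hypot(*(q[:,:2]-c).T)-rad,q[:,:2].mean(0),loss="soft_l1",f_scale=1.5).x
def meas(P,verbose=True):
    Q=P.reshape(-1,3);out={}
    def near(c,r,zl,zh):
        m=(np.hypot(Q[:,0]-c[0],Q[:,1]-c[1])<r)&(Q[:,2]>zl)&(Q[:,2]<zh);return Q[m]
    for nm,c,r,zl,zh,rad in [("A",(461,15),25,64,76,0),("B",(452,-156),25,64,76,0),("narrow",(440,170),32,80,90,19.5),("wide",(341,-302),45,80,90,28.5),("sleeve",(541,392),42,40,50,29),("dish",(637,-146),60,11,18,47.7),("flask",(575,3),30,80,97,0)]:
        q=near(c,r,zl,zh)
        if len(q)<25: continue
        xy=fit(q,rad) if rad else (q[:,:2].min(0)+q[:,:2].max(0))/2
        out[nm]=(*xy.round(1),np.median(q[:,2]).round(1),len(q),np.ptp(q[:,:2],0).round(0))
    for nm,c in [("blue",(640,135)),("green",(545,-396))]:
        q=near(c,100,20,29)
        if len(q)>100: out[nm]=(cv2.minAreaRect(q[:,:2].astype(np.float32)),np.median(q[:,2]).round(1),len(q))
    q=near((355,314),40,8,16)
    if len(q)>30: out["stir"]=(cv2.minAreaRect(q[:,:2].astype(np.float32)),np.median(q[:,2]).round(1),len(q))
    return out
if __name__=="__main__":
    import pickle
    L=[("top",cloud("top",np.load("top_d.npy"))),("scene",cloud("scene",np.load("scene_d.npy")))]
    for i in range(3):
        s,p,d=pickle.load(open(f"w{i}.pkl","rb"));L.append((i,cloud("wrist",d,s)))
    for n,P in L:
        print("==",n)
        for k,v in meas(P).items(): print(k,*v)
E
python3 meas.py
python3 - <<'E'
import cv2,numpy as np
a=cv2.imread("pics/w1.png")[130:260,140:420];cv2.imwrite("pics/crop.png",cv2.resize(a,None,fx=2.6,fy=2.6,interpolation=2))
E
```

```text
== top
A 462.7 14.2 70.0 81 [21. 20.]
B 453.7 -156.7 69.8 79 [21. 20.]
narrow 441.1 170.2 84.3 86 [40. 40.]
wide 342.3 -305.8 84.4 131 [58. 59.]
sleeve 541.6 393.3 44.2 168 [62. 62.]
dish 636.6 -145.8 14.2 206 [99. 98.]
blue ((642.12353515625, 134.37579345703125), (111.885986328125, 129.9664306640625), 20.32454490661621) 24.3 359
green ((546.5540771484375, -397.34661865234375), (110.41356658935547, 132.5464630126953), 12.919785499572754) 24.3 395
stir ((355.9871826171875, 310.9460144042969), (44.82233810424805, 9.2594633102417), 89.48289489746094) 12.1 87
== scene
A 463.1 15.0 69.4 105 [23. 22.]
B 454.3 -156.1 69.3 122 [24. 22.]
narrow 441.6 170.1 83.3 115 [42. 42.]
wide 343.4 -305.8 83.6 225 [60. 59.]
sleeve 542.8 394.0 43.9 190 [62. 64.]
dish 638.1 -145.4 13.8 416 [99. 99.]
flask 586.0 -1.3 84.6 34 [15. 15.]
blue ((642.74609375, 135.0475311279297), (111.65491485595703, 132.68832397460938), 20.28087043762207) 24.0 576
green ((546.9662475585938, -396.6570129394531), (112.98606872558594, 130.1039276123047), 13.03930950164795) 23.7 887
stir ((357.85821533203125, 309.41119384765625), (1
[... 812 characters left out ...]
9.42132568359375), 20.330230712890625) 26.1 950
green ((541.7254638671875, -384.0434875488281), (111.0079116821289, 109.40447998046875), 12.71584415435791) 25.6 1001
stir ((353.9071044921875, 313.0139465332031), (45.414154052734375, 10.955427169799805), 89.87445068359375) 14.0 445
== 2
A 460.3 15.2 71.8 440 [23. 24.]
B 451.8 -155.0 72.1 362 [23. 22.]
wide 340.2 -304.5 86.5 708 [59. 59.]
dish 634.2 -143.7 16.2 654 [100.  93.]
flask 576.9 -0.7 85.8 136 [18. 17.]
blue ((594.8890991210938, 107.31382751464844), (36.68311309814453, 122.16694641113281), 37.08858108520508) 25.7 618
green ((544.7518920898438, -395.4573974609375), (110.31912231445312, 131.82150268554688), 12.781696319580078) 26.1 1378
```

View pics/crop.png

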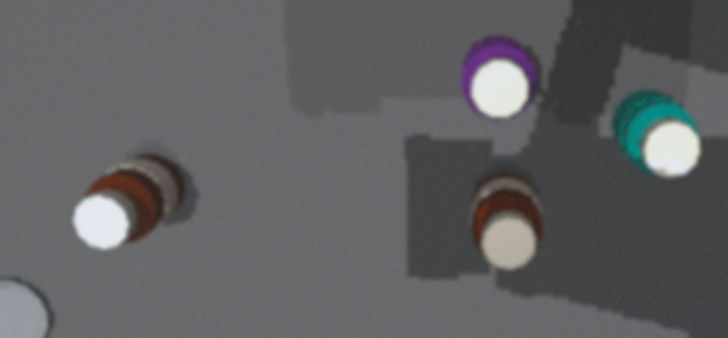

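The crop confirms brown bodies at (505,230) and (125,195), with purple (500,80) and turquoise (665,140) apart from them. All views agree within about 3 mm and the heights match the text. First I move bottle A.

```bash
cat > pp.py <<'E'
from h import *
HI=190
def go(xy,z,yaw):
    "joint move to above, picking the half turn that costs least joint travel"
    q0=np.array(sense()["joint_pos"]);best=None
    for k in (-1,0,1):
        o=down(yaw+k*np.pi);q=solve_ik([*xy,z],o)
        if q is not None and (best is None or np.abs(np.array(q)-q0).max()<best[0]): best=(np.abs(np.array(q)-q0).max(),o)
    move_to([*xy,z],best[1])
def pick(xy,yaw,z,op,force,hi=HI):
    set_gripper(op);go(xy,hi,yaw);line_to([*xy,z+30],feed=250);line_to([*xy,z],feed=80)
    set_gripper(0,force);s=sense();print("grip",s["width"],s["grip_force"],s["tcp_pos"])
    line_to([*xy,hi],feed=200);s=sense();print("up",s["width"],s["grip_force"],s["t"])
def place(xy,yaw,z,op,hi=HI):
    go(xy,hi,yaw);line_to([*xy,z+30],feed=200);line_to([*xy,z],feed=40);hold(.2)
    s=sense();print("at",s["width"],s["tcp_pos"],s["ft_force"])
    set_gripper(op);hold(.2);line_to([*xy,z+40],feed=80);line_to([*xy,hi],feed=250);print("t",sense()["t"])
E
python3 - <<'E'
from pp import *
pick((461.3,15.7),np.pi/2,15,56,15)
place((631,163.6),np.radians(20.3),20.5,44)
s=sense();p,d=capture("wrist");cv2.imwrite("pics/a.png",p)
E
```

```text
grip 31.4108312925055 15.000236097257584 [461.45006897  15.66707113  15.25866063]
up 31.368428187894924 14.999984070891514 10.775
at 31.205147312763213 [631.09519169 163.62183434  20.74205801] [ 0.27907075  0.41704195 -0.17068305]
t 15.9833
```

View pics/a.png

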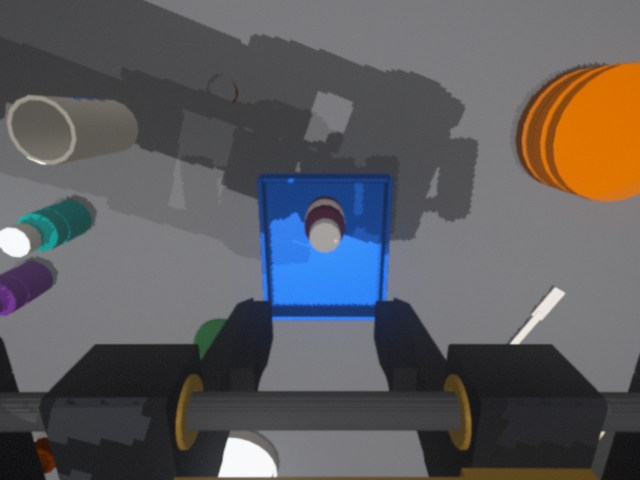

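The picture shows bottle A standing upright inside the blue tray at about (325,225). Next: bottle B, then the narrow beaker.

Run:
```python
from pp import *
pick((452.7,-155.7),np.pi/2,15,56,15)
place((651.9,107.4),np.radians(20.3),20.5,44)
pick((440.1,171.4),np.radians(111),47,64,10,210)
place((540.6,394.7),np.radians(126),53,64,210)
s=sense();p,d=capture("wrist");cv2.imwrite("pics/b.png",p)
```

```text
grip 31.337526001558647 15.000193202868104 [ 452.85567101 -155.78204761   15.24082628]
up 31.418385967232606 14.999959291890264 20.5583
at 31.15459616078399 [652.00833599 107.39524838  20.75109445] [-1.16521571 -0.25184991 -0.66885447]
t 25.6667
grip 42.39000245183219 10.000155186426127 [440.31700083 171.40017056  47.26149365]
up 42.23628647863021 10.000020806182874 30.0833
at 42.102085484311196 [540.64145573 394.72745293  53.1253999 ] [-0.3755443   0.1158972   0.00426986]
t 34.9083
```

View pics/b.png

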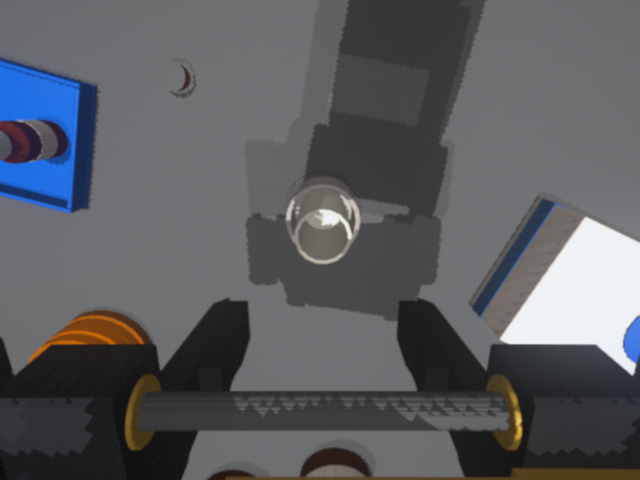

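The narrow beaker stands down inside the sleeve at (325,222). Next: the stir bar, then the wide beaker. The box beside the green tray means the fingers should close along x there.

Run:
```python
from pp import *
pick((354.8,312.3),0,3,34,15)
place((636,-145),0,8,30)
pick((341.3,-305),np.radians(13),44,86,10,210)
place((545.8,-396.5),np.radians(13),49.5,86,210)
move_to([400,-100,330],down(np.pi/2))
import pickle
from meas import *
for n in ("top","scene"):
    p,d=capture(n);cv2.imwrite(f"pics/{n}1.png",p);P=cloud(n,d);Q=P.reshape(-1,3)
    print(n)
    for nm,c,r,zl,zh,rad in [("A",(631,163.6),25,68,82,0),("B",(652,107.4),25,68,82,0),("narrow",(541,394),30,84,97,19.5),("wide",(546,-396),45,83,97,28.5),("dish",(637,-146),60,11,18,47.7),("stir",(637,-146),38,12,22,0),("flask",(577,3),30,80,97,0)]:
        q=Q[(np.hypot(Q[:,0]-c[0],Q[:,1]-c[1])<r)&(Q[:,2]>zl)&(Q[:,2]<zh)]
        if len(q)>10: print(nm,(fit(q,rad) if rad else (q[:,:2].min(0)+q[:,:2].max(0))/2).round(1),np.percentile(q[:,2],[5,50,95]).round(1),len(q))
print(sense()["t"])
a=cv2.imread("pics/top1.png")[140:340,130:550];b=cv2.imread("pics/scene1.png")[120:450,90:500]
cv2.imwrite("pics/fin.png",np.vstack([cv2.resize(a,(630,300)),cv2.resize(b[:195],(630,300))]));cv2.imwrite("pics/fin2.png",cv2.resize(b,None,fx=1.8,fy=1.8))
```

```text
grip 11.873485761008158 15.00018686056137 [354.93259483 312.38914678   3.27903317]
up 11.658144245102175 14.999296367168427 39.2917
at 11.665596568277062 [ 636.08905625 -145.0158761     8.17041008] [ 0.39964332 -0.17066196 -0.21823581]
t 45.275
grip 60.463381797123446 9.997894554344384 [ 341.36752354 -305.09543312   44.21082925]
up 60.777299755628256 9.99042211102278 50.175
at 60.44434021840008 [ 545.86363222 -396.5819446    49.76250495] [ 0.08573015  0.91418608 -0.19569821]
t 55.0083
top
A [630.9 163.1] [69.9 73.8 76.9] 80
B [652.  105.8] [69.1 74.1 77.4] 77
narrow [541.1 393.2] [84.7 88.8 93.5] 101
wide [ 546.3 -397. ] [83.8 87.7 91.6] 161
dish [ 636.6 -145.8] [11.5 14.4 17.2] 296
stir [ 636.4 -144.9] [12.6 15.4 18.6] 84
scene
A [632.4 163.9] [69.3 73.4 75.5] 113
B [653.2 107.1] [69.3 73.4 75.5] 122
narrow [542.6 394.1] [84.4 87.9 90.9] 125
wide [ 547.6 -396.7] [83.7 87.5 90. ] 337
dish [ 637.9 -145.5] [11.6 14.2 16.6] 586
stir [ 637.8 -144. ] [12.4 15.  17.3] 165
flask [586.8  -0.9] [80.7 83.9 89.8] 37
56.4333
```

View pics/fin2.png

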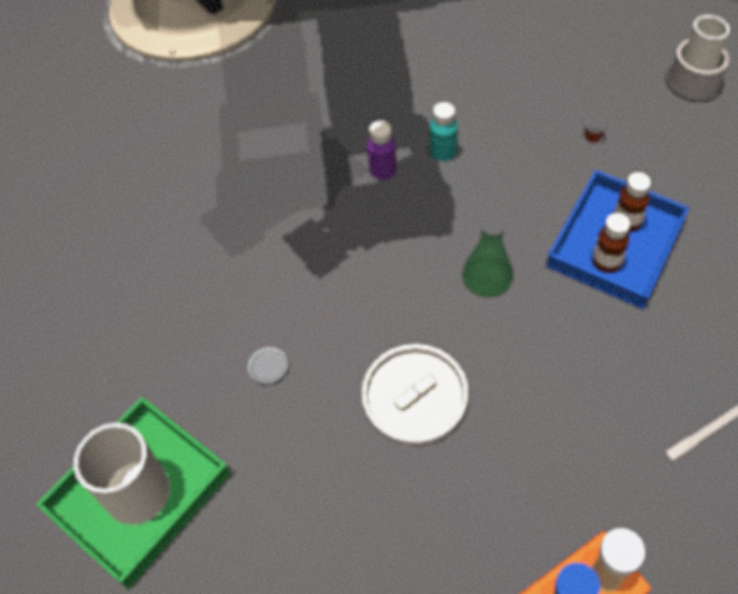

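Everything is in place in the picture: bottles in the blue tray (610,240)/(635,200), stir bar in the dish (415,392), wide beaker in the green tray (125,475), narrow beaker in the sleeve (705,50). The flask (488,262) has not moved. I hand in.

```bash
python3 -c "
from bench import *
hold(0.5);print(hand_in())"
```

```text
the job is handed in; nothing more can be done
None
```

The job is handed in at about 57 s of 131 s; the final pictures show all five items upright (stir bar flat) in their places and released, and the flask where it stood, but the judge returned no verdict.

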